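# Seat a mill roll in the V-blocks and clamp it

## Robot

A 6-joint arm with a two-finger parallel gripper is mounted at the origin on the work surface. World frame = base frame: x ahead of the robot, y to its left, z up, the work surface at z = 0. Lengths are in m, angles in rad, forces in N, time in s.
With the tool pointing down it reaches from about 0.35 to 0.975 m from the base axis. Payload 4.9 kg.
Tool frame: the origin (TCP) lies midway between the tips of the shut fingers; the grasp point (between the pads) lies bot.grip_point_offset behind it (bot.grip_point_offset is the distance from the TCP to the grasp point, in m); z points along the fingers, y is the line along which they close (so a half turn about z gives the same grasp; the last joint's range is limited). The gripper opens to 85 mm and grips with 20 to 120 N. Pads are 22 mm wide; open, the fingers measure 114 mm over their backs; the gripper's body (76 mm by 85 mm) begins 54 mm behind the grasp point. The pads swing forward as they close: fully open they stand 13 mm farther back than shut.
Start: joints at [1.157, 0.053, 1.613, -0, 1.476, -0.119], TCP at [0.182, 0.598, 0.231] pointing down, gripper open.
Joint ranges: [-3.01, 3.01], [-1.01, 2.22], [0.06, 2.58], [-1.02, 4.17], [0.09, 2.62], [-3.14, 3.14]. Speed limits (rad/s): [2.57, 2.57, 3.14, 3.14, 3.14, 3.14].

## Interface

Orientations are given as a unit quaternion [w, x, y, z].
In Python, from cell import bot, vision gives the robot as it stands.
- The arm moves only by the tool play_rows, never from a script. Its argument "motion" is a list of rows, each a list of 7 numbers: the shift along the tool's x, y, z scaled (see below), then the turn, a rotation vector about the tool's x, y, z scaled (see below), then the opening, from 0 (shut) to 1 (fully open). A call has 1 to 20 rows; each row shifts and turns the commanded pose from where the row before left it, along the tool's axes as they then stand; what a row does not reach is not made up. The controller multiplies each number of a shift by 0.04 m and each number of a turn by 2 pi rad. A row lasts 1/8 s, in which the tool goes at most 62.5 mm and 10.7 degrees, less where a joint would pass 70% of its speed; a pose out of reach is approached as far as the arm can. A call with a number of a shift or a turn outside -1 to 1 is refused whole. A call with a gripper value outside its range is refused whole. The fingers move at their own pace and stop on an object; "grip_force" is the grip in N (left out, the last holds). Time passes only in rows, so rows that do not move let the fingers close. It gives the time, the measured TCP pose, the force, the opening and the grip force at its end, in the units of the state.
- bot.observe(): the state, without advancing time (a new reading comes with each control period).
- vision.grab_frame(name): name is "side" or "top"; returns the picture (420x560x3 uint8, blue, green, red); there is no depth.
- vision.camera_info(name): a dict with "fx", "fy", "cx", "cy" (pixels), "extrinsics" (4x4, takes a point from world to camera coordinates). Camera axes: x right, y down, z forward; pixel columns grow to the right and rows downward; lengths in m; the calibration is good to about 2 mm. A picture is of the moment at which its call begins. camera_info takes no time and is no camera call.
- bot.job_done(): hands the job in; it is judged then, once.
The state is a dict: "time_s": time; "q": joint angles; "qd": joint speeds; "joint_efforts": joint torques, N m; "eef_pos": TCP position; "eef_rot": TCP orientation; "ft_force": force on the tool from outside, world axes, zero at the start; "ft_torque": the same for the moment, N m; "gripper_width": finger opening in m; "finger_force": force on a finger pad.
Only numpy, scipy, OpenCV 4.12 (cv2) and the standard library are available. Lean on these libraries where they do the work, as an engineer would, in place of code of your own. Each camera call takes 0.05 s, during which the arm holds its last target. There are 200 camera calls.

## Task

Take the steel mill roll from its wooden rack and lower it gently into the two V-blocks of the steel holding fixture, so that both journals sit fully down in the notches with the roll still clear of the end stop. Then slide it along the notches until its end bears lightly but positively on the end stop - a light push felt for a moment, never a shove - and only then swing the weighted hold-down arm over so that it rests on the journal and clamps it. Let go of everything, and leave the other things on the bench alone.

Things in the scene. Friction and masses are not known exactly. Their poses are not given: they have to be found in the camera images.
- roll: Loose steel mill roll, 0.5 to 0.8 kg: barrel 32 mm in diameter, 76 mm long, with a journal 18 mm in diameter at each end; 190 mm overall, both ends alike. Origin at its centre; own y axis along it (ends at y = +-95, barrel -38 to +38 mm). Starts level in the wooden rack, origin 40.7 mm above the bench, barrel free for a grip from above with fingers on either side of it.
- rack: Fixed wooden rack the roll starts in: base board 90 x 190 mm, 8 mm thick, with two notched cheeks 24 mm thick, 60 mm wide and 39 mm high at y = +-70 mm. Origin on the bench under its centre; the roll lies along its y axis.
- fixture: Fixed steel fixture, origin on the bench, z up, y along the V notches towards the end stop. Base plate 12 mm thick, x -60 to 60, y -95 to 155 mm. Two V-blocks, 30 mm long in y, 50 mm wide, centred at y = -70 and 70 mm (110 mm free between): upright 90 degree notches on the line x = 0, 30 mm wide at the top; vertex 40 mm, block tops 55 mm above the bench.
- seat (a point): Point of the fixture midway between its V-blocks, 52.7 mm above the bench (fixture x = 0, y = 0): a fully seated roll has its axis through this point, along the fixture's y, and its barrel between the blocks (it may lie up to 17 mm either way along y before the barrel meets a block).
- holddown_hinge (a point): On the hinge axis of the hold-down arm (axis along the fixture's y), between two post cheeks 80 mm high: fixture x = -45, y = 70 mm, 70 mm above the bench. The arm's pad is 45 mm and its tip 130 mm from it.
- stop: Fixed aluminium end stop, parallel to the fixture, on its base plate at +y, set anywhere from y = 94 to 104 mm. Origin at the foot of the face that meets the roll, on the notch line, 12 mm above the bench; the face (40 mm wide, 58 high) is its plane y = 0. A touching roll has its centre 95 mm before it. Unyielding: feel for it. Dragging the roll takes 3 to 10 N; then bear on the stop with 5 to 20 N more.
- holddown (a joint): Hold-down arm's hinge, rad. 0: level along fixture +x over the +y V-block, pad touching the journal of a seated roll; 1.85 to 2.0 (start): open, leaning back to -x. It is weighted: above 1.57 (upright) it falls back open, below it sinks shut by itself, damped, and its weight presses the journal with about 5 N. Swinging it over takes 1 to 3 N at the tip.
- holddown_tip (a point): Centre of the round end of the black rubber handle (17 mm thick) of the hold-down arm, 130 mm from its hinge; a steel weight 32 mm in diameter sits 74 to 104 mm from the hinge. At the start about 188 mm above the bench.
- doming_block: Bystander: loose steel doming cube, 50 mm, origin under its centre.
- punch_stand: Bystander: loose wooden stand 60 x 100 x 30 mm with upright round-headed punches, 64 mm high overall, origin under its centre.
- scrap_cup: Bystander: loose cork cup, 72 mm across, 55 mm high, origin under its centre.
Not all that is in view belongs to the job. Leave any red or yellow look-alike of the roll alone.

How it is judged:
By the outcome, as a careful person would: the job done as asked, in the order asked, and still so for the second after the job is handed in, with the robot touching nothing.
It also fails if it takes over 72 s, if anything falls off the work surface, if the arm or the gripper's body presses on something with over 40 N, if the wrist force passes 120 N, or if a joint passes its speed limit or range.

## Working session

There is one attempt and no reset: what is moved stays moved. The work goes in short steps, Python scripts to look and compute and a tool call to move; the robot and the scene stay as the last step left them, time stands still between calls to the robot, and variables do not carry over. Pictures are saved under pics/ and viewed, at most 10 in all, crops included, and the job is handed in when it is done.

Besides the shell and the picture viewer there is one more tool, called after "Request:" as name([rows], argument=value, ...), one row to a line, values as JSON. play_rows: Moves the arm, as the interface text tells. Shifts and turns lie within -1 to 1; 1 stands for 0.04 m of shift or 2 pi rad of turn. Its arguments: {"type":"object","properties":{"motion":{"type":"array","items":{"type":"array","items":{"type":"number","minimum":-1,"maximum":1}}},"grip_force":{"type":"number"}},"required":["motion"]}

```bash
mkdir -p pics; ls
python3 - <<'E'
from cell import bot, vision
import cv2, numpy as np
for n in("side","top"):
    cv2.imwrite(f"pics/{n}0.png",vision.grab_frame(n)); c=vision.camera_info(n)
    print(n,c["fx"],c["fy"],c["cx"],c["cy"]); print(np.round(c["extrinsics"],4))
s=bot.observe(); print(s, bot.grip_point_offset)
E
```

```text
pics
side 432.69642908064355 432.69642908064355 277.0654239099656 213.0839013687182
[[ 0.9725 -0.2331 -0.0019 -0.5474]
 [-0.1167 -0.4799 -0.8695  0.0982]
 [ 0.2018  0.8458 -0.4939  0.8759]
 [ 0.      0.      0.      1.    ]]
top 457.47856778447925 457.47856778447925 277.5205665299239 214.5553826982243
[[-2.200e-03 -1.000e+00 -6.000e-04 -5.490e-02]
 [-9.856e-01  2.200e-03 -1.692e-01  5.396e-01]
 [ 1.692e-01  2.000e-04 -9.856e-01  9.359e-01]
 [ 0.000e+00  0.000e+00  0.000e+00  1.000e+00]]
{'time_s': 0.1, 'q': array([ 1.15700978e+00,  5.32801439e-02,  1.61417447e+00, -4.11979907e-05,
        1.47597481e+00, -1.19022748e-01]), 'qd': array([-0.00156964, -0.00107456, -0.00414281,  0.00113124, -0.00083599,
        0.00219823]), 'joint_efforts': array([ 1.19312817e-04, -3.94904459e+01, -3.71364033e+01, -1.40219772e-04,
        3.86129570e-03, -7.24497198e-06]), 'eef_pos': array([0.18136647, 0.59751555, 0.23018196]), 'eef_rot': array([-2.21997276e-04,  1.46846911e-01,  9.89158805e-01, -8.91387086e-04]), 'ft_force': array([ 0.43340418, -1.05793054,  0.24649125]), 'ft_torque': array([-0.00680773, -0.0043219 , -0.01695161]), 'finger_force': 0.0, 'gripper_width': 0.08514345840256894} 0.0187
```

View pics/top0.png

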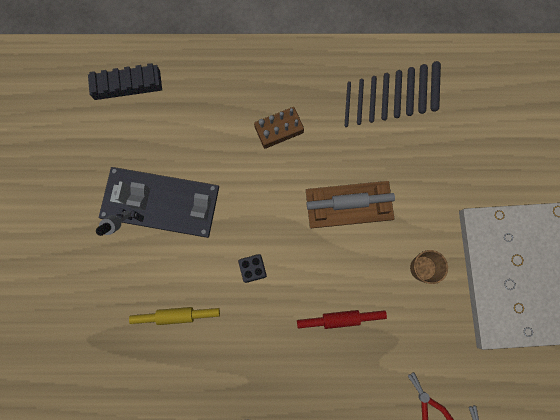

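View pics/side0.png

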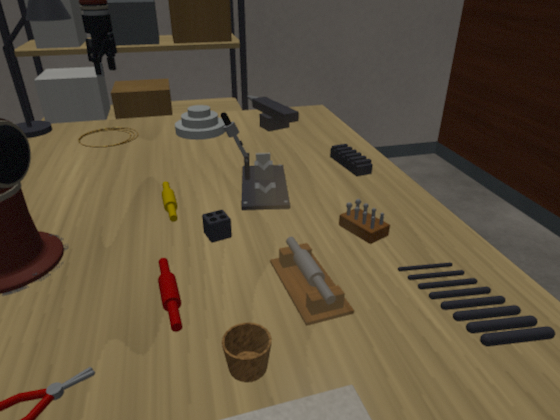

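The top view shows the roll in its rack, from (307,204) to (395,198). The fixture plate has corners near (112,168), (218,185), (210,237) and (100,218), with the stop at the left (118,190) and the arm handle at (104,229). The red and yellow rolls are decoys.

```bash
cat > h.py <<'E'
from cell import bot, vision
import cv2, numpy as np
from scipy.spatial.transform import Rotation as R
def ray(n,px):
    c=vision.camera_info(n);E=np.array(c["extrinsics"]);px=np.atleast_2d(px).astype(float)
    d=np.c_[(px[:,0]-c["cx"])/c["fx"],(px[:,1]-c["cy"])/c["fy"],np.ones(len(px))]@E[:3,:3]
    return -E[:3,:3].T@E[:3,3],d
def plane(n,px,z):
    o,d=ray(n,px);return o+d*((z-o[2])/d[:,2])[:,None]
def proj(n,P):
    c=vision.camera_info(n);E=np.array(c["extrinsics"]);q=np.atleast_2d(P)@E[:3,:3].T+E[:3,3]
    return np.c_[q[:,0]/q[:,2]*c["fx"]+c["cx"],q[:,1]/q[:,2]*c["fy"]+c["cy"]]
def tri(p,q):
    o1,d1=ray("top",p);o2,d2=ray("side",q);A=np.c_[d1[0],-d2[0]]
    t=np.linalg.lstsq(A,o2-o1,rcond=None)[0];a,b=o1+t[0]*d1[0],o2+t[1]*d2[0];return (a+b)/2,np.linalg.norm(a-b)
E
python3 - <<'E'
from h import *
t=cv2.imread("pics/top0.png");s=cv2.imread("pics/side0.png")
hsv=cv2.cvtColor(t,cv2.COLOR_BGR2HSV)
def roi(m,x0,y0,x1,y1):
    k=np.zeros_like(m);k[y0:y1,x0:x1]=m[y0:y1,x0:x1];return k
# plate: low saturation, in ROI
m=roi(cv2.inRange(hsv,(0,0,0),(180,90,255)),80,150,235,250)
m=cv2.morphologyEx(m,cv2.MORPH_OPEN,np.ones((3,3)))
c=max(cv2.findContours(m,0,cv2.CHAIN_APPROX_NONE)[0],key=cv2.contourArea)[:,0]
P=plane("top",c,0.012)[:,:2]
r=cv2.minAreaRect((P*1000).astype(np.float32));print("plate",r)
m2=roi(cv2.inRange(hsv,(0,0,60),(180,70,255)),295,180,405,230)
c=max(cv2.findContours(m2,0,cv2.CHAIN_APPROX_NONE)[0],key=cv2.contourArea)[:,0]
P=plane("top",c,0.0407)[:,:2]
r=cv2.minAreaRect((P*1000).astype(np.float32));print("roll",r)
a=cv2.resize(t[150:250,80:235],None,fx=5,fy=5,interpolation=cv2.INTER_CUBIC)
cv2.drawContours(a,[],-1,(0,0,255))
b=cv2.resize(s[100:220,205:305],None,fx=4,fy=4,interpolation=cv2.INTER_CUBIC)
cv2.imwrite("pics/fixtop.png",a);cv2.imwrite("pics/fixside.png",b)
vis=t.copy();vis[m>0]=(0,255,0);vis[m2>0]=(0,0,255);cv2.imwrite("pics/mask.png",cv2.resize(vis[140:260,80:420],None,fx=2.3,fy=2.3))
E
```

```text
plate ((582.14208984375, 215.8232879638672), (352.5010986328125, 225.83303833007812), 89.87201690673828)
roll ((570.0306396484375, -214.10507202148438), (30.952880859375, 192.82879638671875), 5.6912007331848145)
```

View pics/fixtop.png

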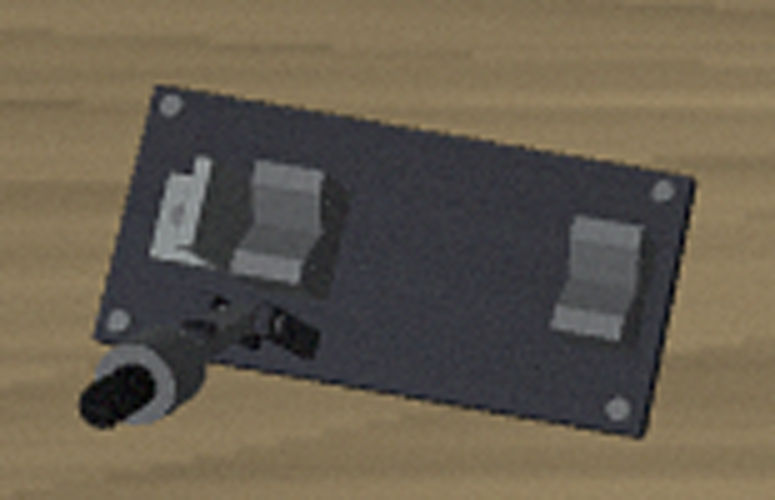

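View pics/mask.png

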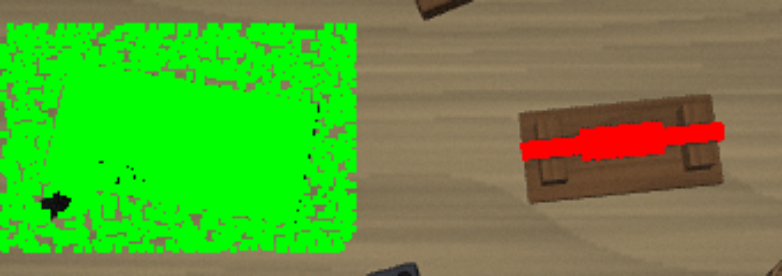

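The zoom shows the plate, both V-blocks, the aluminium stop at the left and the arm leaning back. The roll mask is good: it measures 193x31 mm. The plate mask leaks onto the wood, so I'll redo it using hue.

Run:
```python
from h import *
t=cv2.imread("pics/top0.png").astype(int)
m=((t[...,2]-t[...,0])<8).astype(np.uint8)*255
k=np.zeros_like(m);k[150:250,80:235]=m[150:250,80:235]
k=cv2.morphologyEx(k,cv2.MORPH_OPEN,np.ones((3,3)))
c=max(cv2.findContours(k,0,cv2.CHAIN_APPROX_NONE)[0],key=cv2.contourArea)[:,0]
# drop handle region
c=c[~((c[:,0]<128)&(c[:,1]>212))]
P=plane("top",c,0.012)[:,:2]
ce,sz,an=cv2.minAreaRect((P*1000).astype(np.float32));print("plate",ce,sz,an)
# robust: fit line to the long upper edge and the right edge
B=cv2.boxPoints((ce,sz,an));print(B)
# fixture yaw: long side dir
e=[B[1]-B[0],B[2]-B[1]];L=max(e,key=np.linalg.norm);L=L/np.linalg.norm(L);L=L if L[1]>0 else -L
fy=L;fx=np.array([fy[1],-fy[0]]);yaw=np.arctan2(-fy[0],fy[1]);print("yaw",yaw)
o=np.array(ce)-30*fy;print("fixture origin",o)
# V-block bright tops: centroid and stop
g=t.max(2)
b=(((t[...,2]-t[...,0])<12)&(g>85)).astype(np.uint8)
b2=np.zeros_like(b);b2[165:240,98:222]=b[165:240,98:222]
n,l,st,cc=cv2.connectedComponentsWithStats(b2)
for i in range(1,n):
    if st[i,4]>25:
        q=plane("top",cc[i],0.05)[0,:2]*1000-o;print(st[i],cc[i].round(1),"fix xy@50mm",q@fx,q@fy)
# predicted landmarks
for nm,X,Y,Z in[("Vblk+ top corners",-25,55,55),("",25,55,55),("",25,85,55),("",-25,85,55),("Vblk-",-25,-85,55),("",25,-85,55),("",25,-55,55),("",-25,-55,55),("stop bot",0,99,70)]:
    w=o+X*fx+Y*fy;p=proj("top",[w[0]/1e3,w[1]/1e3,Z/1e3])[0];print(nm,X,Y,Z,p.round(1),"crop",((p-[80,150])*5).round())
```

```text
plate (575.4303588867188, 208.97039794921875) (250.0623321533203, 119.40824890136719) 79.7519760131836
[[494.43448  96.55581]
 [611.93774  75.31194]
 [656.4263  321.38498]
 [538.923   342.62885]]
yaw -0.17886192
fixture origin [570.09306622 179.44899368]
[110 181  13  23 162] [115.8 192.6] fix xy@50mm -2.9850205066521305 114.14989612691457
[130 182  15  15 169] [136.9 188.9] fix xy@50mm 13.070122069463688 71.21433174968348
[194 193  15  15 172] [200.4 199.9] fix xy@50mm 13.405781879972766 -68.59826488777605
[126 200  15   7  70] [132.9 202.7] fix xy@50mm -18.010891157024822 72.92971432481404
[190 211  15   7  70] [197.1 213.9] fix xy@50mm -17.752431237885357 -67.81365435011556
[ 99 219  16  16  93] [108.  225.4] fix xy@50mm -75.44666483212055 113.81638123887477
Vblk+ top corners -25 55 55 [139.6 206.8] crop [298. 284.]
 25 55 55 [144.8 184.3] crop [324. 172.]
 25 85 55 [131.2 182. ] crop [256. 160.]
 -25 85 55 [125.9 204.4] crop [229. 272.]
Vblk- -25 -85 55 [203.9 218.2] crop [619. 341.]
 25 -85 55 [208.6 195.5] crop [643. 228.]
 25 -55 55 [194.9 193.1] crop [575. 216.]
 -25 -55 55 [190.1 215.8] crop [550. 329.]
stop bot 0 99 70 [119.8 190.5] crop [199. 202.]
```

Request:
play_rows([
  [0,0,0,0,0,0.0267,1],
  [0,0,0,0,0,0.0267,1],
  [0,0,0,0,0,0.0267,1],
  [0,0,0,0,0,0.0267,1],
  [0,0,0,0,0,0.0267,1],
  [0,0,0,0,0,0.0267,1],
  [0,0,0,0,0,0.0267,1],
  [-0.96,0.35,0,0,0,0,1],
  [-0.96,0.35,0,0,0,0,1],
  [-0.96,0.35,0,0,0,0,1],
  [-0.96,0.35,0,0,0,0,1],
  [-0.96,0.35,0,0,0,0,1],
  [-0.96,0.35,0,0,0,0,1],
  [-0.96,0.35,0,0,0,0,1],
  [-0.96,0.35,0,0,0,0,1],
  [-0.96,0.35,0,0,0,0,1],
  [-0.96,0.35,0,0,0,0,1],
  [-0.96,0.35,0,0,0,0,1],
  [-0.96,0.35,0,0,0,0,1],
  [-0.96,0.35,0,0,0,0,1],
], grip_force=40)

```text
time_s: 2.6
eef_pos: [0.4134, 0.1186, 0.2309]
eef_rot: [-0.0, 0.67, 0.742, -0.0]
ft_force: [0.7, -0.2, 0.5]
gripper_width: 0.0854
finger_force: 0.0
```

```bash
cat >> h.py <<'E'
FO=np.array([.5701,.1794]);FYAW=-.1789
def rot(yaw): # tool x along the y axis of an object of that yaw, z down
    x=np.array([-np.sin(yaw),np.cos(yaw),0]);z=np.array([0,0,-1.]);return R.from_matrix(np.c_[x,np.cross(z,x),z])
def go(p,yaw):
    s=bot.observe();q=R.from_quat(np.roll(s["eef_rot"],-1))
    print("pos",s["eef_pos"].round(4),"t",round(s["time_s"],2),"F",s["ft_force"].round(1),"w",s["gripper_width"].round(4),"q",s["q"].round(2))
    print("shift units now-axes",(q.inv().apply(p-s["eef_pos"])/.04).round(3),"in final axes",(rot(yaw).inv().apply(p-s["eef_pos"])/.04).round(3))
    print("turn units",((q.inv()*rot(yaw)).as_rotvec()/2/np.pi).round(4))
def fix(x,y,z): return np.r_[FO+[np.cos(FYAW)*x-np.sin(FYAW)*y,np.sin(FYAW)*x+np.cos(FYAW)*y],z]
E
python3 -c "
from h import *
go(np.array([.570,-.2141,.150]),.0993)"
```

```text
Traceback (most recent call last):
  File "h.py", line 21, in go
    print("pos",s["eef_pos"].round(4),"t",round(s["time_s"],2),"F",s["ft_force"].round(1),"w",s["gripper_width"].round(4),"q",s["q"].round(2))
                                                                                              ^^^^^^^^^^^^^^^^^^^^^^^^
AttributeError: 'float' object has no attribute 'round'
```

```bash
sed -i 's/s\["gripper_width"\].round(4)/round(s["gripper_width"],4)/' h.py
python3 -c "
from h import *
go(np.array([.570,-.2141,.150]),.0993)"
```

```text
pos [0.4134 0.1186 0.2309] t 2.6 F [ 0.7 -0.2  0.5] w 0.0854 q [ 0.11 -0.44  2.04  0.    1.54  0.  ]
shift units now-axes [-8.671  3.051  2.02 ] in final axes [-8.664  3.07   2.022]
turn units [-0.0001 -0.      0.0004]
```

Request:
play_rows([
  [-0.867,0.306,0,0,0,0.0004,1],
  [-0.867,0.306,0,0,0,0,1],
  [-0.867,0.306,0,0,0,0,1],
  [-0.867,0.306,0,0,0,0,1],
  [-0.867,0.306,0.2,0,0,0,1],
  [-0.867,0.306,0.3,0,0,0,1],
  [-0.867,0.306,0.4,0,0,0,1],
  [-0.867,0.306,0.4,0,0,0,1],
  [-0.867,0.306,0.4,0,0,0,1],
  [-0.867,0.306,0.3,0,0,0,1],
  [0,0,0,0,0,0,1],
])

```text
time_s: 3.98
eef_pos: [0.5689, -0.2144, 0.1491]
eef_rot: [-0.002, 0.672, 0.74, -0.001]
ft_force: [-0.3, 0.8, -0.5]
gripper_width: 0.0849
finger_force: 0.0
```

Run:
```python
from h import *
go(np.array([.570,-.2141,.020]),.0993)
t=vision.grab_frame("top");s=vision.grab_frame("side")
# roll estimate in the side view from the first picture: ends
s0=cv2.imread("pics/side0.png")
cv2.imwrite("pics/over.png",np.hstack([cv2.resize(t[150:250,270:420],None,fx=2.6,fy=2.6),cv2.resize(s[200:330,240:380],(390,260))[:260]]))
p=np.array([.570,-.2141,.0407]);d=np.array([-np.sin(.0993),np.cos(.0993),0])*.095
print(proj("side",[p-d,p,p+d]).round(1),proj("top",[p-d,p,p+d]).round(1))
```

```text
pos [ 0.5689 -0.2144  0.1491] t 3.98 F [-0.3  0.8 -0.5] w 0.0849 q [-0.48  0.08  1.73 -0.    1.34 -0.58]
shift units now-axes [0.    0.038 3.228] in final axes [0.006 0.028 3.228]
turn units [-0.0005 -0.0003 -0.0004]
[[330.5 300.2]
 [308.1 267.3]
 [289.8 240.4]] [[393.7 196.6]
 [350.3 200.9]
 [306.8 205.3]]
```

View pics/over.png

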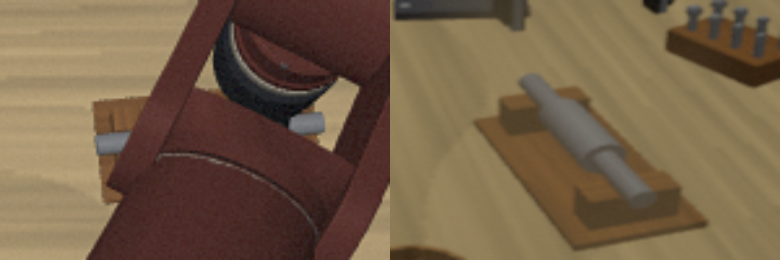

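In the side crop, the roll's ends land at about (290,240) and (331,298), matching the prediction. Next: descend and grip.

Request:
play_rows([
  [0,0.03,0.5,-0.0005,0,-0.0004,1],
  [0,0,0.55,0,0,0,1],
  [0,0,0.55,0,0,0,1],
  [0,0,0.55,0,0,0,1],
  [0,0,0.5,0,0,0,1],
  [0,0,0.35,0,0,0,1],
  [0,0,0.22,0,0,0,1],
  [0,0,0,0,0,0,0.6],
  [0,0,0,0,0,0,0.5],
  [0,0,0,0,0,0,0.3],
  [0,0,0,0,0,0,0.2],
  [0,0,0,0,0,0,0.2],
  [0,0,0,0,0,0,0.2],
  [0,0,0,0,0,0,0.2],
], grip_force=50)

```text
time_s: 5.82
eef_pos: [0.5712, -0.2133, 0.0237]
eef_rot: [0.001, 0.67, 0.742, 0.001]
ft_force: [-3.6, 0.8, 5.7]
gripper_width: 0.0308
finger_force: 49.4
```

```bash
python3 -c "
from h import *
go(fix(0,-8,.2)*1,FYAW)
s=bot.observe();print(s['finger_force'])"
```

```text
pos [ 0.5712 -0.2133  0.0237] t 5.83 F [-3.6  0.8  5.7] w 0.0308 q [-0.48  0.23  1.79  0.    1.12 -0.58]
shift units now-axes [-182.407  -54.417   -4.435] in final axes [-190.343   -1.775   -4.407]
turn units [0.0005 0.0001 0.0447]
49.41798269748688
```

Request:
play_rows([
  [0,0,-0.1,0,0,0,0.2],
  [0,0,-0.2,0,0,0,0.2],
  [0,0,-0.4,0,0,0,0.2],
  [0,0,-0.6,0,0,0,0.2],
  [0,0,-0.7,0,0,0,0.2],
  [0,0,-0.7,0,0,0,0.2],
  [0,0,-0.5,0,0,0,0.2],
  [0,0,-0.3,0,0,0,0.2],
  [0,0,0,0,0,0.0148,0.2],
  [0,0,0,0,0,0.0148,0.2],
  [0,0,0,0,0,0.0148,0.2],
  [0,0,0,0,0,0,0.2],
])

```text
time_s: 7.32
eef_pos: [0.5701, -0.2127, 0.1617]
eef_rot: [0.0, 0.767, 0.642, 0.001]
ft_force: [-0.2, -0.2, -6.0]
gripper_width: 0.0307
finger_force: 50.1
```

```bash
python3 -c "
from h import *
go(fix(0,-.010,.16),FYAW)
s=bot.observe();print(s['finger_force'],s['ft_torque'])"
```

```text
pos [ 0.5701 -0.2127  0.1617] t 7.33 F [-0.2 -0.2 -6. ] w 0.0307 q [-0.48  0.06  1.72  0.    1.36 -0.3 ]
shift units now-axes [ 9.4   -1.719  0.052] in final axes [ 9.396 -1.745  0.042]
turn units [ 0.0002 -0.0002  0.0004]
50.099523067474365 [-0.0686201   0.08352663 -0.00940433]
```

Picked up: the weight reads 6 N. Now carry it over to fixture y = -10 mm.

Request:
play_rows([
  [0.3,-0.05,0,0,0,0.0004,0.2],
  [0.6,-0.11,0,0,0,0,0.2],
  [0.75,-0.14,0,0,0,0,0.2],
  [0.85,-0.16,0,0,0,0,0.2],
  [0.85,-0.16,0,0,0,0,0.2],
  [0.85,-0.16,0,0,0,0,0.2],
  [0.85,-0.16,0,0,0,0,0.2],
  [0.85,-0.16,0,0,0,0,0.2],
  [0.85,-0.16,0,0,0,0,0.2],
  [0.8,-0.15,0,0,0,0,0.2],
  [0.7,-0.14,0,0,0,0,0.2],
  [0.6,-0.11,0,0,0,0,0.2],
  [0.4,-0.08,0,0,0,0,0.2],
  [0.15,-0.01,0,0,0,0,0.2],
  [0,0,0,0,0,0,0.2],
  [0,0,0,0,0,0,0.2],
])

```text
time_s: 9.32
eef_pos: [0.569, 0.1688, 0.1626]
eef_rot: [0.001, 0.768, 0.64, 0.001]
ft_force: [0.3, -0.1, -5.6]
gripper_width: 0.0305
finger_force: 50.1
```

Run:
```python
from h import *
go(fix(0,-.010,.060),FYAW)
t=vision.grab_frame("top");s=vision.grab_frame("side")
cv2.imwrite("pics/overfix.png",np.hstack([cv2.resize(t[150:250,80:235],None,fx=2.6,fy=2.6),cv2.resize(s[100:220,205:305],(380,260))]))
# roll ends expected
z=bot.observe()["eef_pos"][2]+.017
for y in(-.105,.085): print(proj("side",fix(0,y,z)),proj("top",fix(0,y,z)))
```

```text
pos [0.569  0.1688 0.1626] t 9.32 F [ 0.3 -0.1 -5.6] w 0.0305 q [ 0.16  0.03  1.75 -0.    1.36  0.34]
shift units now-axes [ 0.014 -0.027  2.564] in final axes [ 0.015 -0.02   2.564]
turn units [ 0.0005 -0.0001 -0.0003]
[[263.90498086 141.69065493]] [[206.49617467 196.23817657]]
[[261.72351453 116.19460375]] [[107.23717907 178.81632977]]
```

View pics/overfix.png

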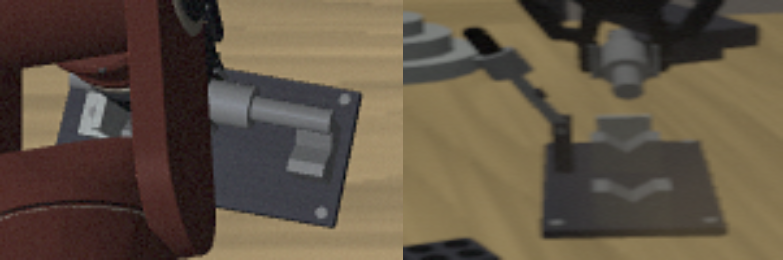

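The near roll end is at about (264,141) in the side view, as predicted, and it lines up with the notch. Lower it to just above the blocks.

Request:
play_rows([
  [0.01,-0.02,0.3,0.0005,0,-0.0003,0.2],
  [0,0,0.5,0,0,0,0.2],
  [0,0,0.55,0,0,0,0.2],
  [0,0,0.55,0,0,0,0.2],
  [0,0,0.45,0,0,0,0.2],
  [0,0,0.3,0,0,0,0.2],
  [0,0,0.15,0,0,0,0.2],
  [0,0,0,0,0,0,0.2],
])

```text
time_s: 10.42
eef_pos: [0.5683, 0.1701, 0.0505]
eef_rot: [-0.0, 0.767, 0.641, 0.0]
ft_force: [0.6, -0.5, -6.0]
gripper_width: 0.0305
finger_force: 50.1
```

Run:
```python
from h import *
go(fix(0,-.010,.0357),FYAW)
```

```text
pos [0.5683 0.1701 0.0505] t 10.43 F [ 0.6 -0.5 -6. ] w 0.0305 q [0.17 0.16 1.82 0.   1.16 0.34]
shift units now-axes [-0.014  0.003  0.37 ] in final axes [-0.013  0.003  0.37 ]
turn units [-0.     -0.0001  0.0002]
```

Request:
play_rows([
  [0,0,0.06,0,0,0,0.2],
  [0,0,0.06,0,0,0,0.2],
  [0,0,0.06,0,0,0,0.2],
  [0,0,0.06,0,0,0,0.2],
  [0,0,0.05,0,0,0,0.2],
  [0,0,0,0,0,0,0.2],
])

```text
time_s: 11.18
eef_pos: [0.5681, 0.1701, 0.0387]
eef_rot: [-0.0, 0.767, 0.641, 0.0]
ft_force: [-0.1, 0.1, -5.4]
gripper_width: 0.0301
finger_force: 50.1
```

Request:
play_rows([
  [0,0,0.03,0,0,0,0.2],
  [0,0,0,0,0,0,0.2],
])

```text
time_s: 11.42
eef_pos: [0.5684, 0.1701, 0.0379]
eef_rot: [-0.0, 0.767, 0.641, 0.0]
ft_force: [0.8, -0.5, -5.1]
gripper_width: 0.0307
finger_force: 50.1
```

Request:
play_rows([
  [0,0,0.03,0,0,0,0.2],
  [0,0,0,0,0,0,0.2],
])

```text
time_s: 11.68
eef_pos: [0.5689, 0.1701, 0.0371]
eef_rot: [0.0, 0.767, 0.641, 0.001]
ft_force: [2.0, 0.1, -3.9]
gripper_width: 0.0307
finger_force: 50.3
```

Request:
play_rows([
  [0,0.012,0.02,0,0,0,0.2],
  [0,0,0,0,0,0,0.2],
])

```text
time_s: 11.92
eef_pos: [0.5695, 0.1701, 0.0365]
eef_rot: [0.0, 0.767, 0.641, 0.001]
ft_force: [1.3, 0.5, -1.7]
gripper_width: 0.0304
finger_force: 50.4
```

Request:
play_rows([
  [0,0.01,0.02,0,0,0,0.2],
  [0,0,0,0,0,0,0.2],
])

```text
time_s: 12.18
eef_pos: [0.5701, 0.17, 0.0359]
eef_rot: [0.0, 0.767, 0.642, 0.001]
ft_force: [2.0, -0.5, 1.4]
gripper_width: 0.0303
finger_force: 50.7
```

Request:
play_rows([
  [0,0.01,0.02,0,0,0,0.2],
  [0,0,0,0,0,0,0.2],
])

```text
time_s: 12.42
eef_pos: [0.5702, 0.17, 0.0357]
eef_rot: [-0.0, 0.767, 0.642, 0.001]
ft_force: [-2.0, -2.2, 7.0]
gripper_width: 0.0303
finger_force: 51.4
```

The down force rises sharply at exactly the predicted seat height. Release so the roll settles fully, then re-grip lightly for the slide.

Request:
play_rows([
  [0,0,-0.015,0,0,0,0.2],
  [0,0,0,0,0,0,0.4],
  [0,0,0,0,0,0,0.5],
  [0,0,0,0,0,0,0.6],
  [0,0,0,0,0,0,0.6],
])

```text
time_s: 13.05
eef_pos: [0.5693, 0.1699, 0.0345]
eef_rot: [-0.001, 0.767, 0.641, 0.0]
ft_force: [-0.5, -0.2, 0.4]
gripper_width: 0.0509
finger_force: 0.0
```

Run:
```python
from h import *
go(fix(0,-.010,.0357),FYAW)
s=vision.grab_frame("side");t=vision.grab_frame("top")
cv2.imwrite("pics/seat.png",np.hstack([cv2.resize(s[110:220,215:305],(400,489)),cv2.resize(t[150:250,80:235],(400,489))]))
for y in(-.108,-.105,-.1): print(y,proj("side",fix(0,y,.0527)),proj("top",fix(0,y,.0527)))
```

```text
pos [0.5693 0.1699 0.0345] t 13.05 F [-0.5 -0.2  0.4] w 0.0509 q [0.16 0.18 1.82 0.   1.14 0.34]
shift units now-axes [-0.013 -0.023 -0.029] in final axes [-0.013 -0.023 -0.029]
turn units [-0.0001 -0.0001  0.0001]
-0.108 [[264.8524228  193.19798156]] [[216.99865927 208.87771084]]
-0.105 [[264.81213704 192.62444034]] [[215.62182287 208.6350457 ]]
-0.1 [[264.74544693 191.6749854 ]] [[213.32766458 208.23070409]]
```

View pics/seat.png

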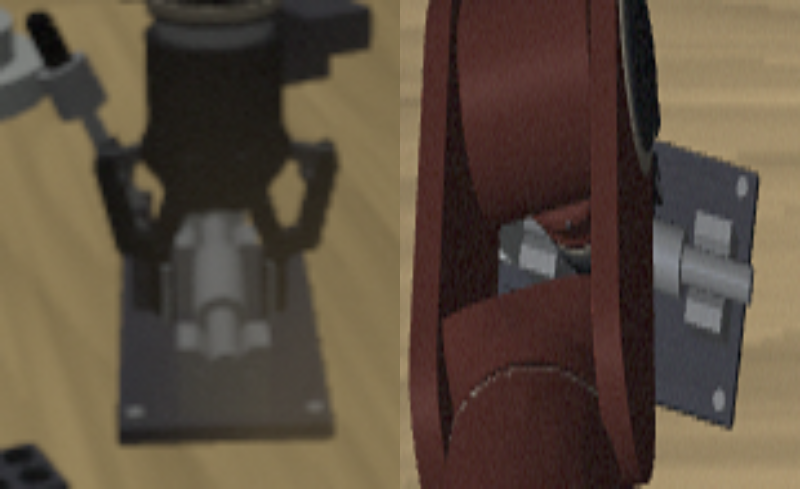

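The roll is seated in both notches. Its near end is at about fixture y = -107 mm, so its centre is near -12, clear of the stop. Re-grip and slide along +y.

Request:
play_rows([
  [0,0.012,0,0,0,0,0.4],
  [0,0,0,0,0,0,0.2],
  [0,0,0,0,0,0,0.2],
  [0,0,0,0,0,0,0.2],
  [0,0,0,0,0,0,0.2],
  [0,0,0,0,0,0,0.2],
], grip_force=50)

```text
time_s: 13.9
eef_pos: [0.5702, 0.1698, 0.0351]
eef_rot: [-0.0, 0.767, 0.641, 0.0]
ft_force: [-1.1, -0.5, 3.1]
gripper_width: 0.0309
finger_force: 49.6
```

Request:
play_rows([
  [0.04,0,0,0,0,0,0.2],
  [0.04,0,0,0,0,0,0.2],
  [0.04,0,0,0,0,0,0.2],
])

```text
time_s: 14.28
eef_pos: [0.5706, 0.1723, 0.035]
eef_rot: [0.001, 0.767, 0.642, -0.002]
ft_force: [-2.5, -9.3, 6.2]
gripper_width: 0.0309
finger_force: 50.0
```

Request:
play_rows([
  [0.03,0,-0.015,0,0,0,0.2],
  [0.04,0,0,0,0,0,0.2],
  [0.04,0,0,0,0,0,0.2],
])

```text
time_s: 14.65
eef_pos: [0.5715, 0.1773, 0.0351]
eef_rot: [0.001, 0.767, 0.642, -0.001]
ft_force: [-0.7, -6.1, 1.6]
gripper_width: 0.0308
finger_force: 49.6
```

Request:
play_rows([
  [0.04,0,0,0,0,0,0.2],
  [0.04,0,0,0,0,0,0.2],
])

```text
time_s: 14.9
eef_pos: [0.5721, 0.1804, 0.0351]
eef_rot: [0.001, 0.767, 0.642, -0.001]
ft_force: [-0.9, -6.3, 2.1]
gripper_width: 0.0308
finger_force: 49.6
```

Request:
play_rows([
  [0.04,0,0,0,0,0,0.2],
])

```text
time_s: 15.02
eef_pos: [0.5723, 0.182, 0.035]
eef_rot: [0.001, 0.767, 0.642, -0.001]
ft_force: [-2.0, -6.3, 1.9]
gripper_width: 0.0303
finger_force: 49.6
```

Request:
play_rows([
  [0.025,0,0,0,0,0,0.2],
  [0.025,0,0,0,0,0,0.2],
])

```text
time_s: 15.28
eef_pos: [0.5725, 0.1832, 0.035]
eef_rot: [0.001, 0.767, 0.642, -0.002]
ft_force: [-2.4, -11.9, 4.4]
gripper_width: 0.0306
finger_force: 49.7
```

Request:
play_rows([
  [0.025,0,0,0,0,0,0.2],
  [0.025,0,0,0,0,0,0.2],
])

```text
time_s: 15.52
eef_pos: [0.5725, 0.1831, 0.035]
eef_rot: [0.002, 0.767, 0.642, -0.004]
ft_force: [-3.9, -18.6, 6.8]
gripper_width: 0.0308
finger_force: 50.0
```

Request:
play_rows([
  [0.025,0,0,0,0,0,0.2],
])

```text
time_s: 15.65
eef_pos: [0.5725, 0.1831, 0.035]
eef_rot: [0.003, 0.767, 0.642, -0.005]
ft_force: [-5.4, -22.1, 7.3]
gripper_width: 0.0309
finger_force: 50.2
```

Request:
play_rows([
  [0.025,0,0,0,0,0,0.2],
])

```text
time_s: 15.78
eef_pos: [0.5725, 0.1832, 0.035]
eef_rot: [0.003, 0.767, 0.642, -0.006]
ft_force: [-5.8, -24.2, 9.1]
gripper_width: 0.0302
finger_force: 50.4
```

The roll stopped with about 18 N bearing on the stop (24 N total less about 6 N drag). That is a positive contact, so ease off a bit and let go.

Request:
play_rows([
  [-0.035,0,0,0,0,0,0.2],
  [0,0,0,0,0,0,0.2],
])

```text
time_s: 16.02
eef_pos: [0.5725, 0.1831, 0.035]
eef_rot: [0.002, 0.767, 0.642, -0.004]
ft_force: [-3.9, -18.2, 6.8]
gripper_width: 0.0306
finger_force: 50.2
```

Request:
play_rows([
  [-0.03,0,0,0,0,0,0.2],
  [0,0,0,0,0,0,0.3],
  [0,0,0,0,0,0,0.4],
  [0,0,0,0,0,0,0.55],
  [0,0,0,0,0,0,0.65],
  [0,0,0,0,0,0,0.65],
])

```text
time_s: 16.77
eef_pos: [0.5731, 0.1873, 0.0354]
eef_rot: [-0.0, 0.767, 0.642, 0.0]
ft_force: [-0.1, -1.3, 0.7]
gripper_width: 0.0554
finger_force: 0.0
```

Run:
```python
from h import *
go(fix(0,0,.26),FYAW)
```

```text
pos [0.5731 0.1873 0.0354] t 16.77 F [-0.1 -1.3  0.7] w 0.0554 q [0.19 0.2  1.8  0.   1.14 0.37]
shift units now-axes [-0.201 -0.039 -5.616] in final axes [-0.207 -0.038 -5.615]
turn units [-0.     -0.0002  0.0002]
```

Request:
play_rows([
  [0,0,-0.2,0,0,0,0.65],
  [0,0,-0.4,0,0,0,0.65],
  [0,0,-0.6,0,0,0,0.65],
  [0,0,-0.75,0,0,0,0.65],
  [0,0,-0.75,0,0,0,0.5],
  [0,0,-0.75,0,0,0,0.3],
  [0,0,-0.75,0,0,0,0.1],
  [0,0,-0.7,0,0,0,0],
  [0,0,-0.5,0,0,0,0],
  [0,0,-0.2,0,0,0,0],
  [0,0,0,0,0,0,0],
])

```text
time_s: 18.15
eef_pos: [0.5731, 0.1868, 0.2597]
eef_rot: [-0.0, 0.767, 0.641, 0.0]
ft_force: [0.3, 0.4, -0.8]
gripper_width: 0.0
finger_force: 0.0
```

Run:
```python
from h import *
print(tri([102,230],[225,117]))
for th in(1.85,1.9,1.95,2.0):
    T=fix(-.045+.13*np.cos(th),.07,.07+.13*np.sin(th));print(th,T.round(4),proj("top",T).round(1),proj("side",T).round(1))
# dark handle blob in the first side & top pictures
for n,(x0,y0,x1,y1) in(("top",(85,215,120,240)),("side",(215,108,236,128))):
    g=cv2.imread(f"pics/{n}0.png")[y0:y1,x0:x1].max(2)
    ys,xs=np.where(g<45);print(n,len(xs),xs.min()+x0,xs.max()+x0,ys.min()+y0,ys.max()+y0,xs.mean()+x0,ys.mean()+y0)
go(fix(-.16,.07,.165),FYAW)
s=vision.grab_frame("side");t=vision.grab_frame("top")
cv2.imwrite("pics/arm.png",np.hstack([cv2.resize(s[60:220,205:305],(380,608))[:600],cv2.resize(t[150:260,60:235],(420,264),interpolation=cv2.INTER_CUBIC).repeat(1,0)[:264] if 0 else cv2.copyMakeBorder(cv2.resize(t[150:260,60:235],(420,264)),0,336,0,0,cv2.BORDER_CONSTANT)]))
```

```text
(array([0.48878405, 0.26514036, 0.18379761]), np.float64(0.001901710916261312))
1.85 [0.503  0.2627 0.195 ] [[101.6 220.8]] [[230.1 112.6]]
1.9 [0.4969 0.2638 0.193 ] [[101.2 224.3]] [[227.7 113.4]]
1.95 [0.4909 0.2649 0.1908] [[100.8 227.8]] [[225.3 114.4]]
2.0 [0.485  0.2659 0.1882] [[100.6 231.2]] [[223.  115.4]]
top 146 96 119 215 235 104.68493150684931 228.0
side 70 221 230 113 124 225.27142857142857 118.67142857142858
pos [0.5731 0.1868 0.2597] t 18.15 F [ 0.3  0.4 -0.8] w 0.0 q [ 0.19 -0.02  1.63  0.    1.52  0.37]
shift units now-axes [ 1.557 -4.041  2.367] in final axes [ 1.555 -4.042  2.367]
turn units [ 0.     -0.0002  0.0002]
```

View pics/arm.png

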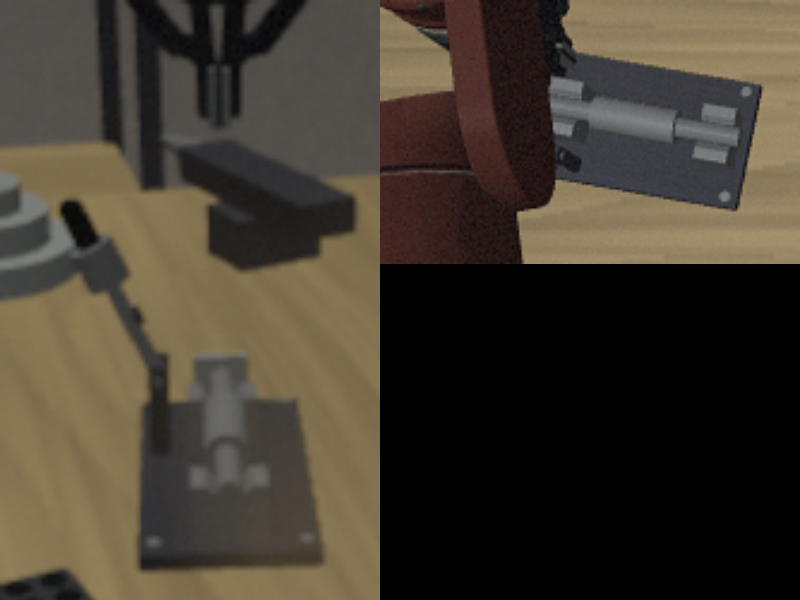

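The side view shows the roll seated against the stop, and the arm still leaning back with its handle tip at about (225,116) (crop (75,215)), so θ≈1.97. I'll go behind the handle with the fingers shut.

Request:
play_rows([
  [0,-0.4,0,0,0,0,0],
  [0,-0.7,0,0,0,0,0],
  [0.1,-0.8,0,0,0,0,0],
  [0.3,-0.8,0,0,0,0,0],
  [0.4,-0.7,0,0,0,0,0],
  [0.4,-0.4,0,0,0,0,0],
  [0.355,-0.242,0,0,0,0,0],
  [0,0,0.4,0,0,0,0],
  [0,0,0.6,0,0,0,0],
  [0,0,0.6,0,0,0,0],
  [0,0,0.3,0,0,0,0],
  [0,0,0.07,0,0,0,0],
  [0,0,0,0,0,0,0],
])

```text
time_s: 19.88
eef_pos: [0.4254, 0.2766, 0.1811]
eef_rot: [-0.0, 0.767, 0.641, 0.001]
ft_force: [-0.1, -0.5, 0.2]
gripper_width: 0.0001
finger_force: 0.0
```

Run:
```python
from h import *
go(fix(-.12,.07,.181),FYAW)
```

```text
pos [0.4254 0.2766 0.1811] t 19.88 F [-0.1 -0.5  0.2] w 0.0001 q [ 0.43 -0.2   1.94  0.    1.4   0.61]
shift units now-axes [0.001 0.993 0.003] in final axes [0.002 0.993 0.003]
turn units [ 0.0001 -0.0002  0.0001]
```

Request:
play_rows([
  [0,0.2,0,0,0,0,0],
  [0,0.25,0,0,0,0,0],
  [0,0.2,0,0,0,0,0],
  [0,0.15,0,0,0,0,0],
  [0,0.12,0,0,0,0,0],
  [0,0.12,0,0,0,0,0],
  [0,0.12,0,0,0,0,0],
  [0,0.12,0,0,0,0,0],
  [0,0.12,0,0,0,0,0],
  [0,0.12,0,0,0,0,0],
])

```text
time_s: 21.12
eef_pos: [0.4849, 0.266, 0.1808]
eef_rot: [-0.0, 0.767, 0.642, 0.0]
ft_force: [-1.9, 0.4, 1.7]
gripper_width: 0.0
finger_force: 0.7
```

Request:
play_rows([
  [0,0.12,0,0,0,0,0],
  [0,0.12,0,0,0,0,0],
  [0,0.12,0,0,0,0,0],
])

```text
time_s: 21.5
eef_pos: [0.4993, 0.2632, 0.1804]
eef_rot: [-0.0, 0.767, 0.641, 0.0]
ft_force: [-2.2, 0.2, 0.3]
gripper_width: 0.0
finger_force: 0.5
```

Request:
play_rows([
  [0,0.12,0,0,0,0,0],
  [0,0.12,0,0,0,0,0],
  [0,0.12,0,0,0,0,0],
])

```text
time_s: 21.88
eef_pos: [0.5135, 0.2607, 0.1806]
eef_rot: [-0.0, 0.767, 0.641, 0.0]
ft_force: [-1.0, 0.2, 0.4]
gripper_width: 0.0002
finger_force: 0.3
```

Request:
play_rows([
  [0,0.12,0,0,0,0,0],
  [0,0.12,0,0,0,0,0],
  [0,0.12,0,0,0,0,0],
  [0,0.12,0,0,0,0,0],
  [0,0,0,0,0,0,0],
  [0,0,0,0,0,0,0],
  [0,0,0,0,0,0,0],
  [0,0,0,0,0,0,0],
])

```text
time_s: 22.88
eef_pos: [0.532, 0.2574, 0.1807]
eef_rot: [-0.0, 0.767, 0.642, 0.0]
ft_force: [0.5, 0.0, 0.1]
gripper_width: 0.0
finger_force: 0.0
```

Request:
play_rows([
  [0,-0.2,0,0,0,0,0],
  [0,-0.5,0,0,0,0,0],
  [0,-0.7,0,0,0,0,0],
  [0,-0.7,0,0,0,0,0],
  [0,-0.5,-0.3,0,0,0,0],
  [0,-0.3,-0.6,0,0,0,0],
  [0,-0.3,-0.6,0,0,0,0],
  [0,-0.3,-0.4,0,0,0,0],
  [0,0,0,0,0,0,0],
  [0,0,0,0,0,0,0],
  [0,0,0,0,0,0,0],
  [0,0,0,0,0,0,0],
  [0,0,0,0,0,0,0],
])

```text
time_s: 24.5
eef_pos: [0.3943, 0.282, 0.2562]
eef_rot: [-0.0, 0.767, 0.641, -0.0]
ft_force: [-0.2, -0.9, 0.9]
gripper_width: 0.0003
finger_force: 0.0
```

Run:
```python
from h import *
go(fix(-.16,.07,.25),FYAW)
s=vision.grab_frame("side");t=vision.grab_frame("top")
cv2.imwrite("pics/end.png",np.hstack([cv2.resize(s[60:220,205:305],(375,600)),cv2.copyMakeBorder(cv2.resize(t[150:260,60:235],(420,264)),0,336,0,0,cv2.BORDER_CONSTANT)]))
T=fix(.085,.07,.07);print(proj("side",T),proj("top",T))
```

```text
pos [0.3943 0.282  0.2562] t 24.5 F [-0.2 -0.9  0.9] w 0.0003 q [ 0.47 -0.31  1.9   0.    1.55  0.64]
shift units now-axes [0.008 0.781 0.155] in final axes [0.008 0.781 0.156]
turn units [-0.0001 -0.0001  0.0001]
[[294.01008414 156.89707584]] [[142.30044655 154.61993687]]
```

View pics/end.png

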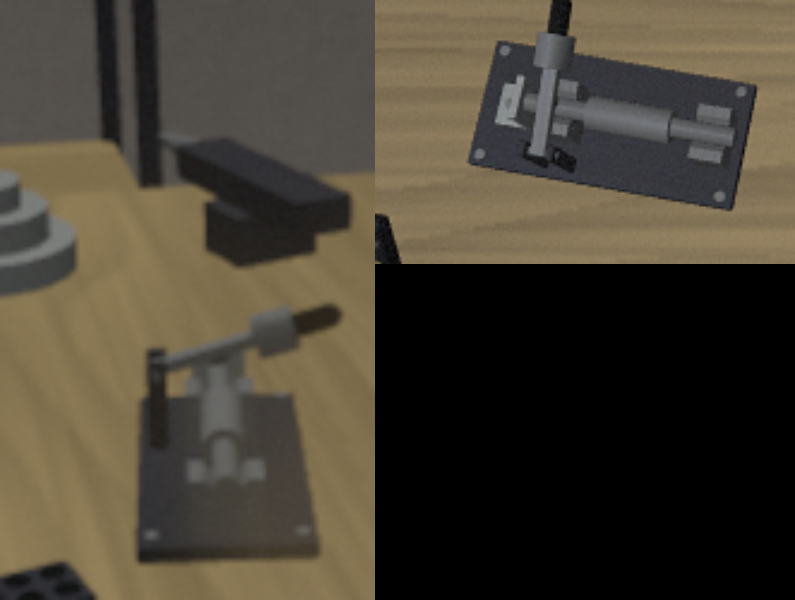

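The arm is over the journal but still sinking: its tip is at about (294,144), and closed would be (294,157). Wait for it.

Request:
play_rows([
  [0,0,0,0,0,0,0],
  [0,0,0,0,0,0,0],
  [0,0,0,0,0,0,0],
  [0,0,0,0,0,0,0],
  [0,0,0,0,0,0,0],
  [0,0,0,0,0,0,0],
  [0,0,0,0,0,0,0],
  [0,0,0,0,0,0,0],
  [0,0,0,0,0,0,0],
  [0,0,0,0,0,0,0],
  [0,0,0,0,0,0,0],
  [0,0,0,0,0,0,0],
  [0,0,0,0,0,0,0],
  [0,0,0,0,0,0,0],
  [0,0,0,0,0,0,0],
  [0,0,0,0,0,0,0],
  [0,0,0,0,0,0,0],
  [0,0,0,0,0,0,0],
  [0,0,0,0,0,0,0],
  [0,0,0,0,0,0,0],
])

```text
time_s: 27.1
eef_pos: [0.3943, 0.2821, 0.2567]
eef_rot: [-0.0, 0.767, 0.641, 0.0]
ft_force: [-0.0, 0.0, 0.1]
gripper_width: -0.0
finger_force: 0.0
```

Run:
```python
from h import *
s=vision.grab_frame("side");t=vision.grab_frame("top")
cv2.imwrite("pics/end2.png",np.hstack([cv2.resize(s[100:220,205:305],(375,450)),cv2.resize(t[160:230,95:165],(420,450),interpolation=cv2.INTER_CUBIC)]))
T=fix(.085,.07,.07);print(proj("side",T),proj("top",T))
f=lambda p:((p-[95,160])*[6,450/70]+[375,0]).round()
for y in(.094,.096,.098,.1): print(y,"end@52.7",f(proj("top",fix(0,y,.0527))),"stop top@70 x=-+18",f(proj("top",[fix(-.018,y,.07),fix(.018,y,.07)])))
for y in(-.096,-.094,-.092): print(y,proj("top",fix(0,y,.0527)))
```

```text
[[294.01008414 156.89707584]] [[142.30044655 154.61993687]]
0.094 end@52.7 [[554. 210.]] stop top@70 x=-+18 [[526. 251.]
 [550. 146.]]
0.096 end@52.7 [[549. 209.]] stop top@70 x=-+18 [[521. 250.]
 [544. 145.]]
0.098 end@52.7 [[543. 208.]] stop top@70 x=-+18 [[515. 249.]
 [539. 144.]]
0.1 end@52.7 [[538. 207.]] stop top@70 x=-+18 [[509. 248.]
 [533. 143.]]
-0.096 [[211.49284989 207.90732104]]
-0.094 [[210.57561313 207.74565958]]
-0.092 [[209.65849007 207.58401815]]
```

View pics/end2.png

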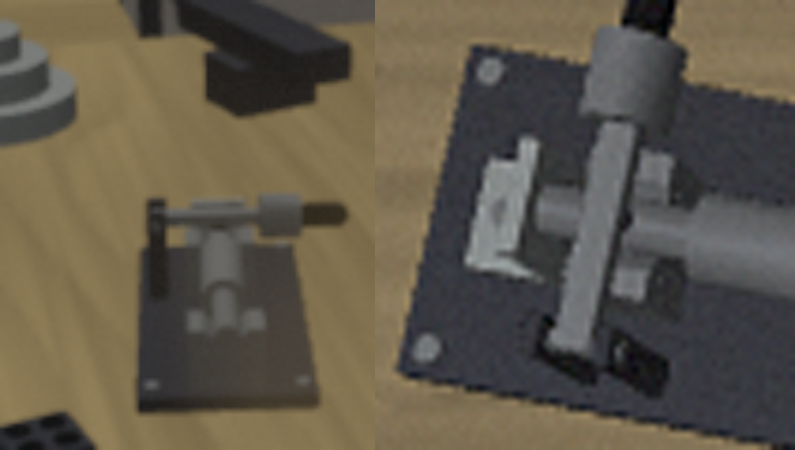

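The arm is level and its tip row of about 157 matches the closed prediction. The roll's end (about (537,208) in the crop) meets the stop face, with both journals in the notches. Hand it in.

```bash
python3 -c "
from cell import bot
print(bot.job_done())"
```

```text
the job is handed in; nothing more can be done
None
```

I handed the job in at about 27 s: the roll is seated in both V-blocks and was pushed onto the end stop with about 18 N beyond drag. The hold-down arm is resting level on the journal, and the robot is clear of everything. The hand-in gave no verdict, so this comes from the last pictures and force readings.

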